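# Gauge a brass lamp stem

### The arm

A 7-joint arm with a two-finger parallel gripper is mounted at the origin on the work surface. World frame = base frame: x ahead of the robot, y to its left, z up, the work surface at z = 0. Lengths are in m, angles in rad, forces in N, time in s.
With the tool pointing down it reaches from about 0.4 to 0.85 m from the base axis. Payload 6.9 kg.
Tool frame: the origin (TCP) lies between the finger pads; the fingertips stand 25 mm ahead of it and the grasp point (between the pads) lies 6 mm ahead of it; z points along the fingers, y is the direction in which the jaws open and shut (so a half turn about z gives the same grasp; the last joint's range is limited). The gripper opens to 85 mm and grips with 20 to 120 N. Pads are 22 mm wide; open, the fingers measure 114 mm over their backs; the gripper's body (76 mm by 85 mm) begins 54 mm behind the grasp point. The pads swing forward as they close: fully open they stand 13 mm farther back than shut.
Start: joints at [1.212, 0.507, -0.238, 1.5, 0.126, 1.149, -0.155], TCP at [0.28, -0.559, 0.235] pointing down, gripper open.
Joint ranges: [-3.08, 3.08], [-0.24, 2.05], [-1.43, 1.35], [0, 2.5], [-1.52, 4.66], [0.17, 1.96], [-2.89, 2.89]. Speed limits (rad/s): [2.39, 2.39, 3.14, 3.14, 3.14, 3.14, 3.14].

### API

Orientations are given as a unit quaternion [x, y, z, w].
In Python, from station import arm, eoat, monitor, get_image, job gives the robot as it stands. Calls block until the motion is done:
- arm.move_to(position, orientation): joint-space move of the TCP to a pose.
- arm.move_straight(position, ori=None, max_speed=0.15): straight line of the TCP; ori=None keeps the orientation; max_speed is the mean speed in m/s.
- arm.movej(angles): joint-space move.
- eoat.open_jaws() and eoat.close(): open the fingers fully, or close them until they stop; the grip force is fixed at half the most.
- arm.pause(seconds).
- arm.solve_ik(position, orientation): joint angles nearest the present ones, or None.
- monitor.sense(): the state.
- get_image(name): name is "scene" or "top" or "wrist"; returns a dict with "color" (400x640x3 uint8, red, green, blue), "depth" (400x640 float32, m along the optical axis (not along the pixel's ray), 0 where there is no reading), "fov_y" (degrees; the focal length in pixels is half the picture's height over the tangent of half this angle, whatever the lens; pixels are square), "cx", "cy" (the principal point, pixels), "extrinsics" (4x4, takes a point from camera to world coordinates); the wrist camera has in their place "mount" (4x4, takes a point from camera to tool coordinates, whose origin is the TCP and whose axes are the flange's). Camera axes: x right, y down, z forward; pixel columns grow to the right and rows downward; lengths in m; the calibration is good to about 2 mm. A picture is of the moment at which its call begins: read the wrist's pose just before it.
A pose or a line that the arm cannot do raises arm.IKError and nothing moves.
- job.sign_off(): hands the job in, once; it reports no verdict.
The state is a dict: "time_s": time; "joints": joint angles; "joint_velocities": joint speeds; "joint_torque": joint torques, N m; "eef_pos": TCP position; "tool_rot": TCP orientation; "force": force on the tool from outside, world axes, zero at the start; "wrist_torque": the same for the moment, N m; "width": opening from 0.0 (shut) to 1.0 (fully open).
Only numpy, scipy, OpenCV 4.12 (cv2) and the standard library are available. Lean on these libraries where they do the work, as an engineer would, in place of code of your own. Each camera call takes 0.05 s, during which the arm holds its last target.

### The job

Find out the size of the brass stem standing in the red-marked seat of the wooden rack, using the hole gauge: holding it upright, push it lightly on the tightest hole first, then on the next wider one, one hole at a time, until one lets it through. Leave it in that first hole it passes, pushed fully home with its collar flat on the plate, and let go. Do not force it (the sprung plate must not go down to its stop), and leave the other two stems and everything else on the bench alone.

Things in the scene. Friction and masses are not known exactly. Their poses are not given: they have to be found in the camera images.
- gauge: hole gauge, fixed to the bench: a steel plate 64 x 196 x 10 mm carried on springs by two blue end feet; top face 60 mm above the table, open below. Origin: under its centre, on the table; y along the row of holes, tightest to widest, 42 mm apart; z up. Too thick a stem stops on the rim and pushes the plate down; one that fits has 1 mm of play in diameter
- plate_travel (a joint): how far the gauge plate is pushed down on its springs, m: 0 at rest, 0.012 at its hard stop; it starts to move at under 1 N and then gives 1 mm per 1.5 N, so 10 mm is about 15 N. Holes move with it
- hole0 (a point): centre of the tightest hole's mouth, on the top face of the gauge plate (60 mm above the table, plate at rest); a through hole 9.5 mm in diameter
- hole1 (a point): centre of the second hole's mouth, on the top face of the gauge plate (60 mm above the table, plate at rest); a through hole 13 mm in diameter
- hole2 (a point): centre of the third hole's mouth, on the top face of the gauge plate (60 mm above the table, plate at rest); a through hole 16.5 mm in diameter
- hole3 (a point): centre of the widest hole's mouth, on the top face of the gauge plate (60 mm above the table, plate at rest); a through hole 20 mm in diameter
- rack: wooden rack block, fixed to the bench, 74 x 206 x 50 mm, three 23 mm seats in a row along its y, 62 mm apart (at y = -62, 0 and +62 mm); its end at -y is painted red. Origin: under its centre, on the table; z up
- red_seat (a point): centre of the mouth of the red-marked seat, on top of the rack (50 mm above the table)
- stem_p: brass lamp stem, upright in a rack seat: sleeve 28 mm across with a 32 mm collar (6 mm high) at its foot, 48 mm tall in all; below it a 35 mm spigot, 0.7 mm chamfer. Origin: centre of the collar's underside, z up along the axis (sleeve top +48, spigot end -35 mm). 140 to 240 g. The three look alike in the rack; spigots are 12, 15.5 and 19 mm thick, which is which is unknown
- stem_q: brass lamp stem, upright in a rack seat: sleeve 28 mm across with a 32 mm collar (6 mm high) at its foot, 48 mm tall in all; below it a 35 mm spigot, 0.7 mm chamfer. Origin: centre of the collar's underside, z up along the axis (sleeve top +48, spigot end -35 mm). 140 to 240 g. The three look alike in the rack; spigots are 12, 15.5 and 19 mm thick, which is which is unknown
- stem_r: brass lamp stem, upright in a rack seat: sleeve 28 mm across with a 32 mm collar (6 mm high) at its foot, 48 mm tall in all; below it a 35 mm spigot, 0.7 mm chamfer. Origin: centre of the collar's underside, z up along the axis (sleeve top +48, spigot end -35 mm). 140 to 240 g. The three look alike in the rack; spigots are 12, 15.5 and 19 mm thick, which is which is unknown
- glue_bottle: white squeeze bottle, orange cap, 52 mm across, 130 mm tall; loose bystander, to be left alone. Origin: centre of its underside
- shade: white enamelled cone lamp shade, 210 mm across, 105 mm tall; loose bystander, to be left alone. Origin: centre of its underside
- screwdriver: screwdriver lying flat; loose bystander, to be left alone. Origin: on its axis
- canopy: brass lamp canopy, a low 90 mm wide bell, 40 mm tall; loose bystander, to be left alone. Origin: centre of its underside
- parts_cup: green metal cup, 70 mm wide, 50 mm tall; loose bystander, to be left alone. Origin: centre of its underside
There are look-alikes about, which are no part of the job. Leave any black or turquoise look-alike of the stem_r alone. Leave any white look-alike of the stem_q alone.

How it is judged:
By the outcome, as a careful person would: the job done as asked, in the order asked, and still so for the second after the job is handed in, with the robot touching nothing.
It also fails if it takes over 72 s, if anything falls off the work surface, if the arm or the gripper's body presses on something with over 40 N, if the wrist force passes 120 N, or if a joint passes its speed limit or range.

## Working session

There is one attempt and no reset: what is moved stays moved. The work goes in short steps, each a Python script; the robot and the scene stay as the last script left them, time stands still between calls to the robot, and variables do not carry over. Pictures are saved under pics/ and viewed, and the job is handed in when it is done.

```bash
ls; mkdir -p pics; python3 - <<'E'
from station import arm, eoat, monitor, get_image, job
import cv2, numpy as np
s=monitor.sense(); print({k:np.round(v,3) for k,v in s.items()})
for n in ("scene","top"):
    d=get_image(n); cv2.imwrite(f"pics/{n}0.png",d["color"][:,:,::-1]); np.savez(f"pics/{n}0.npz",**d)
    print(n,d["fov_y"],d["cx"],d["cy"],np.round(d["extrinsics"],3).tolist())
E
```

```text
pics
{'time_s': np.float64(0.0), 'joints': array([ 1.212,  0.508, -0.238,  1.501,  0.126,  1.149, -0.155]), 'joint_velocities': array([ 0.   ,  0.002,  0.   , -0.002, -0.001,  0.   ,  0.001]), 'joint_torque': array([-0.0000e+00, -6.2060e+01, -2.1860e+00, -2.4965e+01,  1.3000e-02,
        1.2000e-02,  0.0000e+00]), 'eef_pos': array([ 0.28 , -0.558,  0.234]), 'tool_rot': array([ 0.973,  0.23 , -0.   , -0.001]), 'force': array([-0.604, -0.142, -0.745]), 'wrist_torque': array([ 0.039, -0.003,  0.024]), 'width': np.float64(0.998)}
scene 46.24868502781378 315.57131974256544 197.6155161927104 [[-0.792, 0.414, -0.45, 1.19], [0.611, 0.512, -0.604, 0.841], [-0.019, -0.753, -0.658, 0.976], [0.0, 0.0, 0.0, 1.0]]
top 44.531409742809274 314.16351760487464 200.3125575935775 [[-0.059, -0.977, 0.204, 0.278], [-0.998, 0.057, -0.016, 0.022], [0.004, -0.205, -0.979, 1.408], [0.0, 0.0, 0.0, 1.0]]
```

View pics/scene0.png

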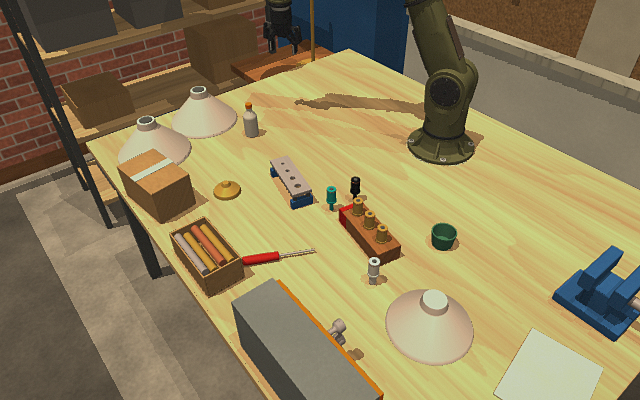

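View pics/top0.png

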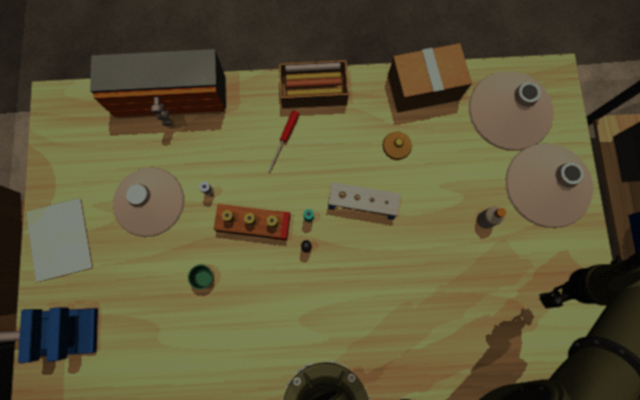

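```bash
cat > h.py <<'E'
import numpy as np, cv2
from scipy.spatial.transform import Rotation as R
def f(d): return 200/np.tan(np.radians(float(d["fov_y"]))/2)
def cloud(d,T=None):
    T=d["extrinsics"] if T is None else T
    z=d["depth"]; v,u=np.mgrid[0:400,0:640]
    p=np.stack([(u-d["cx"])/f(d)*z,(v-d["cy"])/f(d)*z,z],-1)
    return p@T[:3,:3].T+T[:3,3]
def onplane(d,uv,h,T=None):
    T=d["extrinsics"] if T is None else T
    r=T[:3,:3]@np.array([(uv[0]-d["cx"])/f(d),(uv[1]-d["cy"])/f(d),1.])
    return T[:3,3]+r*(h-T[2,3])/r[2]
def proj(d,P,T=None):
    T=d["extrinsics"] if T is None else T
    q=T[:3,:3].T@(np.asarray(P)-T[:3,3]); return q[:2]/q[2]*f(d)+[d["cx"],d["cy"]]
E
python3 - <<'E'
import numpy as np,cv2
from h import *
t=np.load("pics/top0.npz"); s=np.load("pics/scene0.npz")
for d,n,(x0,y0,x1,y1),k in ((t,"t",(190,165,420,275),3.4),(s,"s",(255,140,415,270),5)):
    c=cv2.resize(d["color"][y0:y1,x0:x1,::-1],None,fx=k,fy=k,interpolation=cv2.INTER_CUBIC)
    c=np.clip(c*(1.6 if n=="t" else 1.),0,255).astype(np.uint8); cv2.imwrite(f"pics/crop_{n}.png",c); print(c.shape)
C=cloud(t)
for u,v in [(227,216),(250,219),(272,221),(284,222),(343,195),(355,198),(371,199),(388,201),(333,200),(309,215),(306,246),(496,215),(397,145),(201,276),(205,187)]: print(u,v,np.round(C[v,u],3))
E
```

```text
(374, 782, 3)
(650, 800, 3)
227 216 [0.521 0.24  0.097]
250 219 [0.509 0.177 0.101]
272 221 [0.5   0.118 0.102]
284 222 [0.503 0.088 0.054]
343 195 [ 0.583 -0.087 -0.001]
355 198 [ 0.572 -0.122 -0.005]
371 199 [ 0.566 -0.169 -0.001]
388 201 [ 0.546 -0.209  0.052]
333 200 [ 0.557 -0.053  0.06 ]
309 215 [0.513 0.017 0.086]
306 246 [0.429 0.03  0.082]
496 215 [ 0.479 -0.485  0.116]
397 145 [ 0.716 -0.254  0.036]
201 276 [ 0.37   0.334 -0.   ]
205 187 [0.61  0.302 0.081]
```

View pics/crop_t.png

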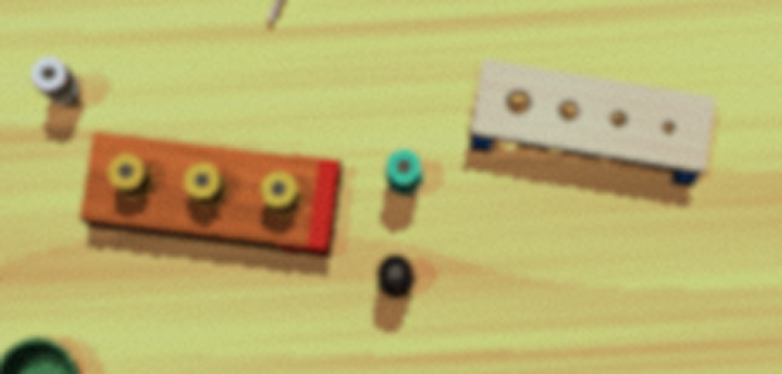

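View pics/crop_s.png

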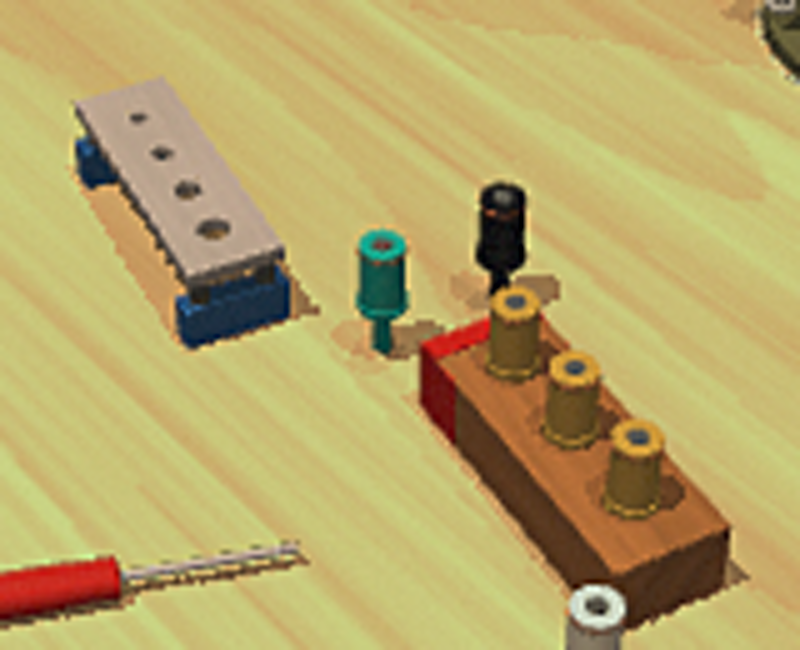

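```bash
python3 - <<'E'
from station import arm, eoat, monitor, get_image, job
from h import *
t=np.load("pics/top0.npz"); s=np.load("pics/scene0.npz")
x0,y0,k=190,165,3.4
H=[onplane(t,(x0+(u+.5)/k-.5,y0+(v+.5)/k-.5),.06) for u,v in [(668,127),(619,118),(569,109),(518,101)]]
S=[onplane(t,(x0+u/k,y0+v/k),.098) for u,v in [(278,189),(202,181),(127,171)]]
k=5;x0,y0=255,140
H2=[onplane(s,(x0+u/k,y0+v/k),.06) for u,v in [(138,118),(162,153),(187,190),(213,229)]]
S2=[onplane(s,(x0+u/k,y0+v/k),.098) for u,v in [(515,302),(575,368),(638,438)]]
for n,a,b in (("H",H,H2),("S",S,S2)):
    for p,q in zip(a,b): print(n,np.round(p,4),np.round(q,4))
d=get_image("wrist"); print(d["fov_y"],d["cx"],d["cy"],np.round(d["mount"],4).tolist())
for yaw in (-90,90):
  for dy in (-8,):
    q=(R.from_euler('z',yaw+dy,degrees=True)*R.from_quat([1,0,0,0])).as_quat()
    for P in ([.56,-.15,.3],[.5,.118,.3],[.5,.118,.075],[.55,-.2,.12]):
        j=arm.solve_ik(P,q); print(yaw,P,None if j is None else np.round(j,2))
E
```

```text
H [ 0.5423 -0.2025  0.06  ] [ 0.5441 -0.2006  0.06  ]
H [ 0.5522 -0.1626  0.06  ] [ 0.5533 -0.1604  0.06  ]
H [ 0.5623 -0.1217  0.06  ] [ 0.5628 -0.1196  0.06  ]
H [ 0.5715 -0.0799  0.06  ] [ 0.5726 -0.0784  0.06  ]
S [0.5015 0.1185 0.098 ] [0.5034 0.1195 0.098 ]
S [0.5115 0.1789 0.098 ] [0.5141 0.1809 0.098 ]
S [0.5231 0.2385 0.098 ] [0.525  0.2417 0.098 ]
69.37650979593651 316.25540404905286 201.19519076332972 [[0.0011, -0.9597, -0.281, 0.0715], [1.0, 0.0011, 0.0001, -0.0001], [0.0003, -0.281, 0.9597, -0.139], [0.0, 0.0, 0.0, 1.0]]
-90 [0.56, -0.15, 0.3] [-0.41  0.61  1.15  1.52 -0.56  1.38 -2.5 ]
-90 [0.5, 0.118, 0.3] [ 0.51  0.48 -1.22  1.67  0.46  1.32  2.2 ]
-90 [0.5, 0.118, 0.075] [ 0.43  0.83 -1.23  1.99  0.93  1.05  1.76]
-90 [0.55, -0.2, 0.12] [ 0.14  0.57  0.26  1.77 -0.19  0.83 -2.79]
90 [0.56, -0.15, 0.3] [ 0.62  0.43 -0.63  1.51  0.26  1.28 -0.18]
90 [0.5, 0.118, 0.3] [ 0.37  0.38 -0.94  1.67  0.32  1.25 -0.78]
90 [0.5, 0.118, 0.075] [ 0.12  0.59 -0.6   1.99  0.5   0.71 -0.93]
90 [0.55, -0.2, 0.12] [ 0.62  0.59 -0.5   1.76  0.35  0.88 -0.17]
```

```bash
cat >> h.py <<'E'
PSI=76.6
Q=(R.from_euler('z',PSI,degrees=True)*R.from_quat([1,0,0,0])).as_quat()
def shot(name):
    from station import monitor,get_image
    s=monitor.sense(); d=dict(get_image("wrist"))
    T=np.eye(4); T[:3,:3]=R.from_quat(s["tool_rot"]).as_matrix(); T[:3,3]=s["eef_pos"]
    d["tool"]=T; d["extrinsics"]=T@d["mount"]
    np.savez(f"pics/{name}.npz",**d); cv2.imwrite(f"pics/{name}.png",d["color"][:,:,::-1])
    print(name,"t",round(s["time_s"],2),"p",np.round(s["eef_pos"],4),"F",np.round(s["force"],2),"w",round(s["width"],3)); return d
E
python3 - <<'E'
from station import arm, eoat, monitor, get_image, job
from h import *
arm.move_to([.552,-.155,.17],Q); arm.pause(.2); shot("wg1")
arm.move_straight([.566,-.10,.17]); arm.pause(.2); shot("wg2")
E
```

```text
wg1 t 2.13 p [ 0.5518 -0.1561  0.17  ] F [-0.16  0.19  0.27] w 1.001
wg2 t 2.91 p [ 0.5657 -0.1016  0.1699] F [ 0.38 -1.17 -0.33] w 1.001
```

View pics/wg1.png

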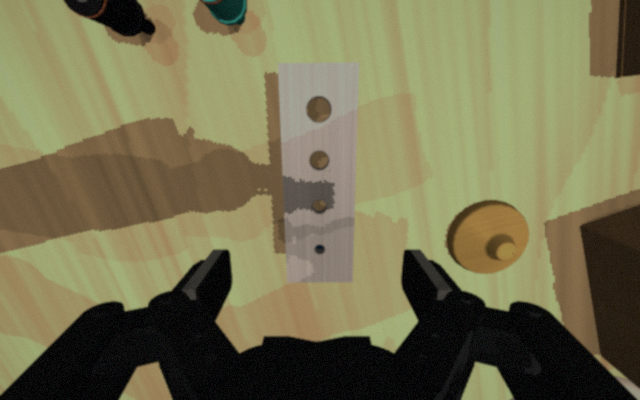

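View pics/wg2.png

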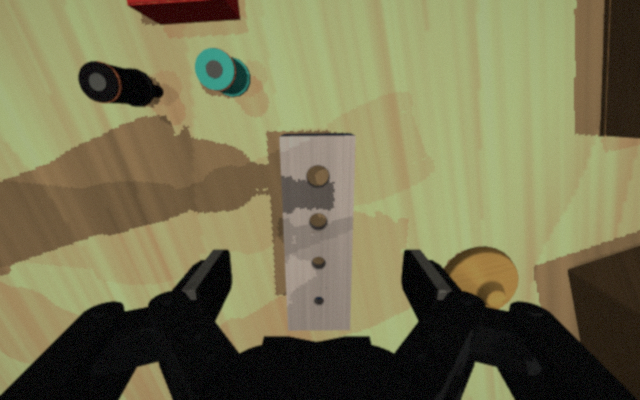

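```bash
cat >> h.py <<'E'
def holes(d,guess,rad,dbg=None):
    "guess: 4 px; returns ellipse centres via chroma threshold"
    im=cv2.resize(np.ascontiguousarray(d["color"]),None,fx=6,fy=6,interpolation=cv2.INTER_CUBIC)
    lab=cv2.cvtColor(im,cv2.COLOR_RGB2LAB).astype(float); out=[]
    for g,r in zip(guess,rad):
        u,v=[int((c+.5)*6) for c in g]; r6=int(r*6*2.0)
        w=lab[v-r6:v+r6,u-r6:u+r6]
        ring=np.concatenate([w[0],w[-1],w[:,0],w[:,-1]]); bg=np.median(ring,0)
        D=np.abs(w-bg)@[.5,1,1]; D8=np.clip(D*3,0,255).astype(np.uint8)
        th,m=cv2.threshold(D8,0,255,cv2.THRESH_OTSU)
        cs,_=cv2.findContours(m,cv2.RETR_EXTERNAL,cv2.CHAIN_APPROX_NONE)
        c=min([c for c in cs if cv2.contourArea(c)>(r*6)**2],key=lambda c:np.hypot(*(cv2.minEnclosingCircle(c)[0]-np.array([r6,r6]))))
        e=cv2.fitEllipse(cv2.convexHull(c)) ; out.append(((e[0][0]+u-r6+.5)/6-.5,(e[0][1]+v-r6+.5)/6-.5,e[1][0]/6,e[1][1]/6))
        if dbg is not None:
            t=im[v-r6:v+r6,u-r6:u+r6,::-1].copy(); cv2.ellipse(t,e,(0,0,255),1); dbg.append(cv2.resize(t,(190,190)))
    return out
E
cat > m.py <<'E'
from h import *
import sys
dbg=[]
G={"wg1":[(319.5,249),(319,205),(319,159.5),(319,109)],"wg2":[(319,300.5),(318.5,263),(318,222),(318,176.5)]}
for n in G:
    d=np.load(f"pics/{n}.npz"); C=cloud(d)
    o=holes(d,G[n],[6,7,10,13],dbg)
    for e in o:
        P=onplane(d,e[:2],.06); print(n,np.round(e,2),np.round(P,4))
    m=(np.abs(C[...,2]-.06)<.01); m[:, :275]=0; m[:,362:]=0; m[340:]=0
    print("plate z",np.median(C[...,2][m]))
cv2.imwrite("pics/holes.png",np.vstack([np.hstack(dbg[:4]),np.hstack(dbg[4:])]))
E
python3 m.py
```

```text
wg1 [319.31 248.76   9.16   9.75] [ 0.5435 -0.2036  0.06  ]
wg1 [318.76 206.07  13.23  16.3 ] [ 0.5527 -0.1624  0.06  ]
wg1 [318.84 160.14  19.69  19.88] [ 0.5623 -0.1221  0.06  ]
wg1 [318.4  108.75  24.69  25.98] [ 0.5717 -0.0809  0.06  ]
plate z 0.060241103915498626
wg2 [318.5  300.23   8.36   9.4 ] [ 0.5436 -0.2036  0.06  ]
wg2 [318.33 262.7   12.22  13.72] [ 0.5531 -0.163   0.06  ]
wg2 [317.95 221.75  16.96  18.15] [ 0.5624 -0.1224  0.06  ]
wg2 [312.9  190.44  45.75  51.55] [ 0.5648 -0.0925  0.06  ]
plate z 0.060199754137069544
```

View pics/holes.png

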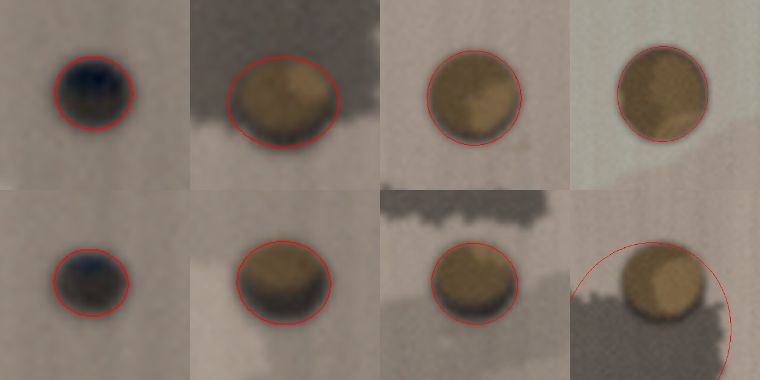

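```bash
python3 - <<'E'
from station import arm, eoat, monitor, get_image, job
from h import *
arm.move_to([.50,.09,.20],Q); arm.pause(.2); shot("wr1")
arm.move_straight([.503,.122,.20]); arm.pause(.2); shot("wr2")
E
```

```text
wr1 t 3.98 p [0.5006 0.0881 0.1995] F [ 0.75 -0.44  0.08] w 0.995
wr2 t 4.6 p [0.503  0.121  0.1999] F [-0.04 -0.   -0.21] w 0.999
```

View pics/wr1.png

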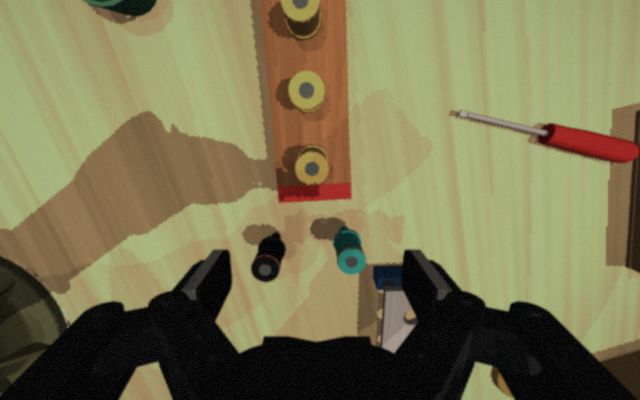

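View pics/wr2.png

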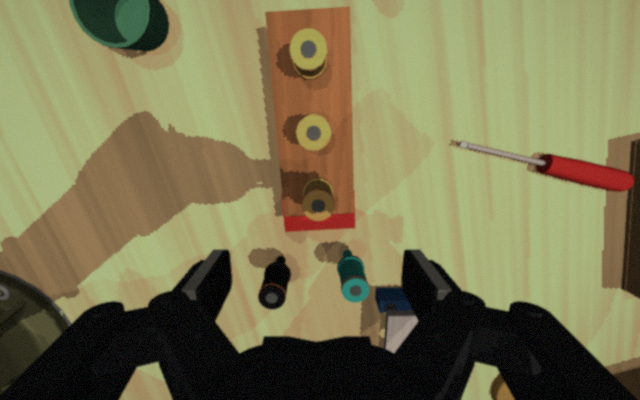

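```bash
python3 - <<'E'
from h import *
out=[]
T=[]
for n,(u,v) in {"wr1":(312,168),"wr2":(318,205)}.items():
    d=np.load(f"pics/{n}.npz"); im=cv2.resize(d["color"],None,fx=6,fy=6,interpolation=cv2.INTER_CUBIC)
    w=im[(v-30)*6:(v+30)*6,(u-30)*6:(u+30)*6,::-1].copy()
    hsv=cv2.cvtColor(w,cv2.COLOR_BGR2HSV)
    lab=cv2.cvtColor(w,cv2.COLOR_BGR2LAB).astype(float)
    m=((lab[...,2]<145)).astype(np.uint8)*255
    cs,_=cv2.findContours(m,cv2.RETR_EXTERNAL,cv2.CHAIN_APPROX_NONE)
    cs=[c for c in cs if 1000<cv2.contourArea(c)<12000]
    if cs:
        c=min(cs,key=lambda c:np.hypot(*(cv2.minEnclosingCircle(c)[0]-np.array([180,180]))))
        e=cv2.fitEllipse(c); cv2.ellipse(w,e,(255,0,0),1)
        p=((e[0][0]+(u-30)*6+.5)/6-.5,(e[0][1]+(v-30)*6+.5)/6-.5)
        print(n,np.round(p,2),np.round(np.array(e[1])/6,2),np.round(onplane(d,p,.098),4),np.round(onplane(d,p,.09),4))
        C=cloud(d); print("z",np.round([np.percentile(C[v-12:v+12,u-12:u+12,2],q) for q in (50,80,95)],4))
        T.append((d,p))
    out.append(w)
from scipy.optimize import least_squares
r=least_squares(lambda P:np.concatenate([proj(d,P)-p for d,p in T]),[.5,.118,.09]); print("triang",np.round(r.x,4),r.fun)
cv2.imwrite("pics/stemcrop.png",np.hstack(out))
E
```

```text
wr1 [311.51 168.42] [13.01 13.09] [0.5037 0.118  0.098 ] [0.5033 0.1167 0.09  ]
z [0.0984 0.099  0.0995]
wr2 [317.75 205.25] [12.75 13.74] [0.5037 0.1181 0.098 ] [0.5032 0.1157 0.09  ]
z [0.0983 0.0989 0.0996]
triang [0.5037 0.1179 0.0975] [-0.0061187   0.0010835   0.00635963 -0.00111466]
```

View pics/stemcrop.png

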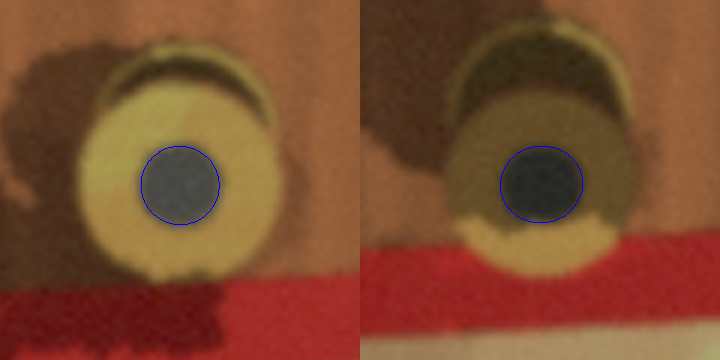

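```bash
python3 - <<'E'
from station import arm, eoat, monitor, get_image, job
from h import *
arm.move_straight([.5037,.118,.088]); arm.pause(.1)
s=monitor.sense(); print(s["eef_pos"],s["force"])
eoat.close(); arm.pause(.2)
shot("gr0")
arm.move_straight([.5037,.118,.20]); arm.pause(.4)
d=shot("gr1")
s=get_image("scene"); np.savez("pics/sc1.npz",**s); cv2.imwrite("pics/sc1.png",cv2.resize(s["color"][120:270,270:430,::-1],None,fx=4.5,fy=4.0,interpolation=cv2.INTER_CUBIC))
E
```

```text
[0.50433882 0.11827535 0.08895754] [-0.16619231 -0.51146293  0.08057213]
gr0 t 6.43 p [0.5038 0.118  0.0885] F [-1.34  0.03  5.02] w 0.301
gr1 t 7.78 p [0.5036 0.118  0.1997] F [ 0.83 -0.34 -2.82] w 0.296
```

View pics/gr1.png

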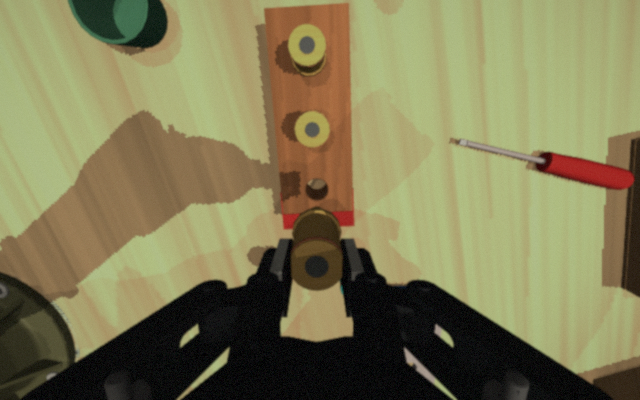

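View pics/sc1.png

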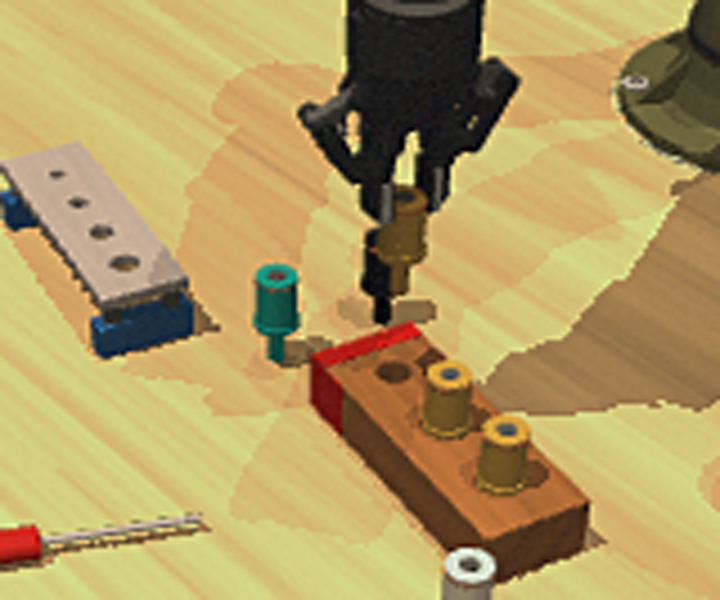

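```bash
cat >> h.py <<'E'
def bore(d,u,v,ztop,name):
    im=cv2.resize(np.ascontiguousarray(d["color"]),None,fx=6,fy=6,interpolation=cv2.INTER_CUBIC)
    w=im[(v-30)*6:(v+30)*6,(u-30)*6:(u+30)*6,::-1].copy()
    b=cv2.cvtColor(w,cv2.COLOR_BGR2LAB)[...,2].astype(float)
    inner=b[170:190,170:190].mean(); br=np.percentile(b,90); m=(b<(inner+br)/2).astype(np.uint8)*255
    cs,_=cv2.findContours(m,cv2.RETR_LIST,cv2.CHAIN_APPROX_NONE)
    cs=[c for c in cs if 4000<cv2.contourArea(c)<30000]
    c=min(cs,key=lambda c:np.hypot(*(cv2.minEnclosingCircle(c)[0]-np.array([180,180]))))
    e=cv2.fitEllipse(c); cv2.ellipse(w,e,(255,0,0),1)
    p=((e[0][0]+(u-30)*6+.5)/6-.5,(e[0][1]+(v-30)*6+.5)/6-.5)
    P=onplane(d,p,ztop); L=np.linalg.inv(d["tool"])@np.r_[P,1]
    cv2.imwrite(f"pics/{name}.png",cv2.resize(w,(500,500))); print(name,np.round(p,2),np.round(np.array(e[1])/6,2),"world",np.round(P,4),"tool",np.round(L[:3],4)); return L[:3]
E
python3 - <<'E'
from h import *
d=np.load("pics/gr1.npz"); bore(d,317,267,.0979+.1112,"bore1")
C=cloud(d); print(np.round(np.percentile(C[250:285,298:336,2],[50,80,95]),4))
d=np.load("pics/gr0.npz"); bore(d,317,267,.0979,"bore0")
E
```

```text
bore1 [316.21 266.21] [22.33 24.26] world [0.5036 0.1178 0.2091] tool [-0.0002  0.     -0.0094]
[0.2096 0.2101 0.2106]
bore0 [316.21 266.34] [22.11 24.16] world [0.5037 0.1177 0.0979] tool [-0.0003  0.     -0.0094]
```

View pics/bore1.png

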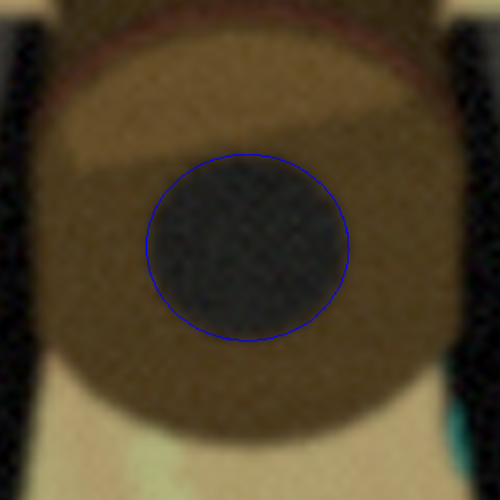

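```bash
python3 - <<'E'
from station import arm, eoat, monitor, get_image, job
from h import *
arm.move_to([.5435,-.2036,.19],Q); arm.pause(.3)
arm.move_straight([.5435,-.2036,.148]); arm.pause(.4)
shot("h0")
s=get_image("scene"); np.savez("pics/sc2.npz",**s); cv2.imwrite("pics/sc2.png",cv2.resize(s["color"][100:220,240:340,::-1],None,fx=5,fy=5,interpolation=cv2.INTER_CUBIC))
E
```

```text
h0 t 10.25 p [ 0.5437 -0.2037  0.1485] F [ 0.22  0.23 -3.11] w 0.294
```

View pics/h0.png

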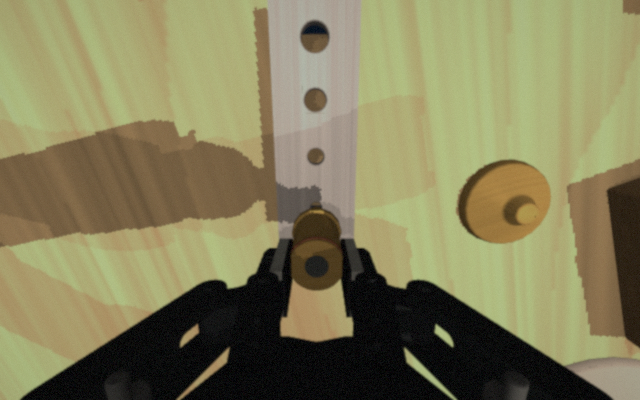

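View pics/sc2.png

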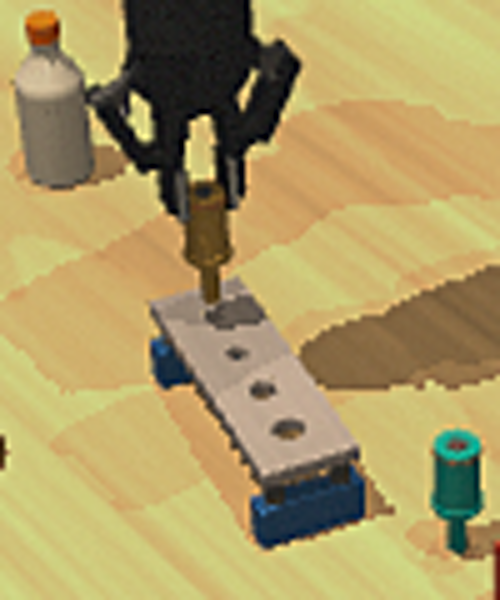

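```bash
python3 - <<'E'
from h import *
d=np.load("pics/h0.npz"); dbg=[]
o=holes(d,[(315.5,156.5),(315.5,100),(315,36.5)],[8,10,13],dbg)
for e in o: print(np.round(e,2),np.round(onplane(d,e[:2],.06),4))
cv2.imwrite("pics/h0h.png",np.hstack(dbg)); bore(d,317,266,.0979+.06,"bore2")
H=np.array([[.54355,-.2036],[.5529,-.1627],[.56235,-.12225],[.5717,-.0809]])
# fit line w/ 42 mm spacing
c=H.mean(0); k=np.array([-63,-21,21,63])/1e3
u=(k[:,None]*(H-c)).sum(0); u/=np.linalg.norm(u); F=c+k[:,None]*u; print(np.round(F,4),np.round(H-F,4),np.degrees(np.arctan2(u[1],u[0])))
E
```

```text
[315.42 156.26  16.98  17.27] [ 0.5529 -0.163   0.06  ]
[314.94  99.35  22.25  23.8 ] [ 0.5623 -0.1219  0.06  ]
[314.4   35.99  28.61  32.16] [ 0.5717 -0.0809  0.06  ]
bore2 [316.2  266.19] [22.25 24.24] world [ 0.5437 -0.2039  0.1579] tool [-0.0002  0.     -0.0094]
[[ 0.5435 -0.2038]
 [ 0.5529 -0.1628]
 [ 0.5623 -0.1219]
 [ 0.5717 -0.081 ]] [[ 0.      0.0002]
 [-0.      0.0001]
 [ 0.     -0.0004]
 [-0.      0.0001]] 77.05609331733645
```

View pics/h0h.png

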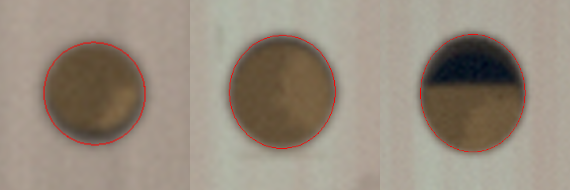

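```bash
cat >> h.py <<'E'
HOLES=np.array([[.5435,-.2038],[.5529,-.1628],[.5623,-.1219],[.5717,-.081]])
OFF=0.00025*np.array([np.cos(np.radians(PSI)),np.sin(np.radians(PSI))])
def probe(xy,zs,stop=-1.5,speed=.03):
    "returns rise of Fz over free-air value"
    from station import arm,monitor
    def F():
        fs=[]
        for _ in range(5): arm.pause(.04); fs.append(np.r_[monitor.sense()["force"],monitor.sense()["wrist_torque"]])
        return np.mean(fs,0)
    f0=F()
    for z in zs:
        arm.move_straight([xy[0],xy[1],z],max_speed=speed); arm.pause(.15)
        f=F()-f0; s=monitor.sense(); print("z %.4f"%z,"eef",np.round(s["eef_pos"],4),"dF",np.round(f[:3],2),"dM",np.round(f[3:],3),"t",round(s["time_s"],2))
        if f[2]>stop>0: return f[2],z
    return f[2],z
E
python3 - <<'E'
from station import arm
from h import *
xy=HOLES[0]+OFF
arm.move_straight([*xy,.142],max_speed=.05); arm.pause(.3)
probe(xy,[.136,.133,.131,.129],stop=5.)
E
```

```text
z 0.1360 eef [ 0.5436 -0.2036  0.1361] dF [-0.33 -0.12  0.34] dM [-0.023 -0.004  0.004] t 11.83
z 0.1330 eef [ 0.5437 -0.2036  0.1331] dF [ 0.98 -0.11  0.96] dM [-0.059 -0.25  -0.004] t 12.44
z 0.1310 eef [ 0.5437 -0.2036  0.1311] dF [ 0.71 -0.29  3.63] dM [-0.063 -0.198 -0.009] t 13.05
z 0.1290 eef [ 0.5437 -0.2036  0.1291] dF [-0.07 -0.41  7.1 ] dM [-0.065 -0.134 -0.011] t 13.66
```

```bash
python3 - <<'E'
from station import arm
from h import *
arm.move_straight([*(HOLES[0]+OFF),.145],max_speed=.06)
xy=HOLES[1]+OFF
arm.move_straight([*xy,.145],max_speed=.08); arm.pause(.4)
shot("h1")
probe(xy,[.136,.133,.131,.129],stop=5.)
shot("h1b")
E
```

```text
h1 t 15.15 p [ 0.5529 -0.1629  0.145 ] F [-0.14 -0.47 -2.96] w 0.298
z 0.1360 eef [ 0.553  -0.1626  0.1361] dF [ 0.82  0.11 -0.28] dM [0.028 0.007 0.01 ] t 16.22
z 0.1330 eef [ 0.553  -0.1626  0.1331] dF [ 0.94 -0.    0.1 ] dM [ 0.007 -0.003 -0.005] t 16.82
z 0.1310 eef [ 0.553  -0.1626  0.1311] dF [0.44 0.06 0.17] dM [-0.027  0.026  0.012] t 17.43
z 0.1290 eef [ 0.553  -0.1626  0.129 ] dF [ 0.55 -0.1  -0.42] dM [-0.019  0.038 -0.013] t 18.04
h1b t 18.04 p [ 0.553  -0.1626  0.129 ] F [ 0.38 -0.09 -3.07] w 0.296
```

```bash
python3 - <<'E'
from station import arm
from h import *
xy=HOLES[1]+OFF
probe(xy,[.122,.112,.104,.1,.0985,.0978],stop=4.)
shot("h1c")
E
```

```text
z 0.1220 eef [ 0.553  -0.1626  0.1221] dF [0.32 0.52 0.27] dM [ 0.037 -0.042  0.002] t 19.04
z 0.1120 eef [ 0.553  -0.1626  0.1121] dF [ 0.19 -0.12  0.23] dM [ 0.014  0.006 -0.002] t 19.88
z 0.1040 eef [ 0.553  -0.1625  0.1041] dF [-0.24 -0.35  0.3 ] dM [ 0.009 -0.003  0.01 ] t 20.66
z 0.1000 eef [ 0.553  -0.1626  0.1   ] dF [0.46 0.17 0.31] dM [-0.007  0.006  0.009] t 21.3
z 0.0985 eef [ 0.5531 -0.1626  0.0986] dF [0.32 0.1  1.08] dM [-0.068 -0.062 -0.033] t 21.91
z 0.0978 eef [ 0.553  -0.1626  0.0979] dF [ 0.67 -0.05  2.4 ] dM [-0.153 -0.075  0.003] t 22.52
h1c t 22.52 p [ 0.553  -0.1626  0.0979] F [ 0.62 -0.12  0.01] w 0.301
```

View pics/h1c.png

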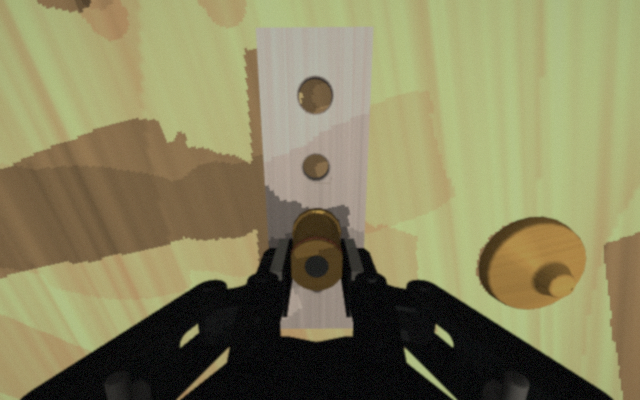

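```bash
python3 - <<'E'
from station import arm,eoat,get_image,monitor
from h import *
eoat.open_jaws(); arm.pause(.2)
arm.move_straight([*(HOLES[1]+OFF),.20],max_speed=.1); arm.pause(.2)
arm.move_straight([.545,-.20,.22]); arm.pause(.4)
d=shot("fin")
s=get_image("scene"); np.savez("pics/scf.npz",**s); a=cv2.resize(s["color"][120:250,250:420,::-1],None,fx=4.5,fy=4.5,interpolation=cv2.INTER_CUBIC); cv2.imwrite("pics/scf.png",a)
C=cloud(d); m=(C[...,2]>.1)&(C[...,2]<.115)&(np.hypot(C[...,0]-.553,C[...,1]+.163)<.03)
print("top z",np.median(C[m][:,2]),"c",C[m].mean(0),m.sum())
m=(np.abs(C[...,2]-.06)<.004)&(np.hypot(C[...,0]-.5623,C[...,1]+.1219)<.03); print("plate",np.median(C[m][:,2]),m.sum())
v,u=np.nonzero((C[...,2]>.1)&(C[...,2]<.115)&(np.hypot(C[...,0]-.553,C[...,1]+.163)<.03)); print(u.mean(),v.mean())
bore(d,int(u.mean()),int(v.mean()),.108,"boref") if len(u) else 0
E
```

```text
fin t 25.6 p [ 0.5451 -0.1995  0.2198] F [0.11 0.4  0.3 ] w 0.996
top z 0.10721018814212097 c [ 0.55330401 -0.1624692   0.10716699] 856
plate 0.05922481349630895 2778
315.6261682242991 156.94742990654206
boref [315.35 157.29] [12.99 13.11] world [ 0.553  -0.1625  0.108 ] tool [ 0.0378 -0.0007  0.1118]
```

View pics/scf.png

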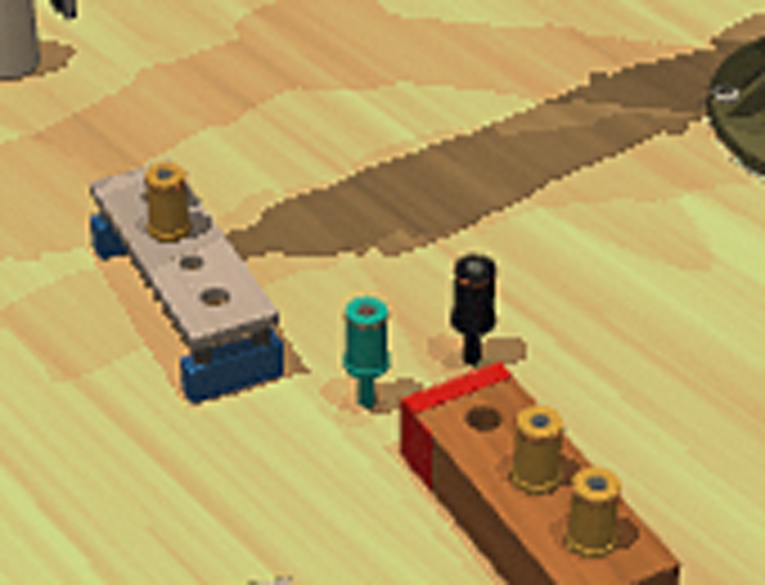

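View pics/fin.png

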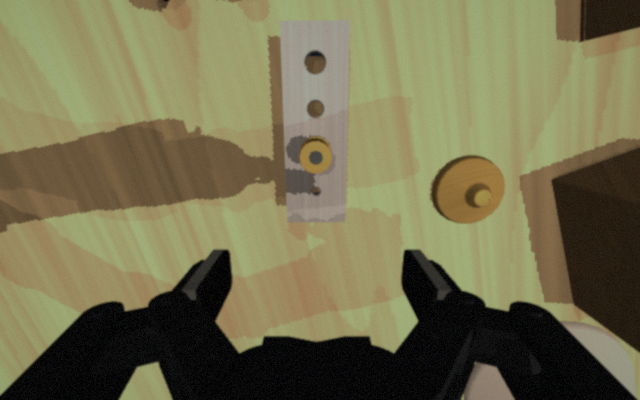

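The stem stands upright in the second hole, at pixel (315,157) in the wrist view. Hole 0 is free at (316,191), and holes 2 and 3 are free ahead of it. Its top is 48 mm above the plate, so the collar is flat. The plate sits about 0.8 mm down under the stem's weight. The other two stems and the look-alikes have not moved.

```bash
python3 -c "
from station import job,monitor
job.sign_off(); print(monitor.sense()['time_s'])"
```

```text
the job is handed in; nothing more can be done
the job is handed in; nothing more can be done
```

The stem from the red-marked seat is the **12 mm** one. It is now in the second hole (13 mm), pushed fully home and released. I handed the job in at about 26 s of the 72 s allowed.

- **Tightest hole (9.5 mm):** the stem stopped on the rim. I pushed to about 7 N, which is roughly 4.5 mm of plate travel and well short of the 12 mm stop.
- **Second hole (13 mm):** it went in with no measurable resistance, under 0.5 N, until the collar touched. I pressed it home with about 2.4 N, then let go.
- **Last checks:** the stem's top is 48.0 mm above the plate (0.1072 m against 0.0592 m), so the collar is flat. The stem is upright and within about 0.3 mm of the measured hole centre. The gripper is clear and touching nothing.
- **Everything else:** the other two brass stems and the black and turquoise look-alikes stand where they were. I did not re-check the white look-alike or the rest of the bench one by one.
- **Disagreements:** the fixed cameras and the wrist camera differed by up to 2 mm on where things stood, which is within their calibration. I used the wrist camera, whose repeat views agreed to about 0.5 mm. One automatic hole fit was spoiled by a shadow, and I discarded it.

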